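Set the ring light: key sequence, then unlock, extend and hold the light boom

TASK

Switch on the ring light by pressing the three keys of its controller down and letting them up one at a time, in this order: the round one, the square one, the narrow bar. Then pinch the black grip of the light boom so that its lock button is squeezed in, pull the boom out of its sleeve until its pointer stands over the index marker clipped on the scale, and hold it there: the program finishes with the gripper still holding the grip, button squeezed, against the return spring. Do not shift the marker or disturb the other things on the bench.

Things in the scene. Friction and masses are not known exactly. Their poses are not given: they have to be found in the camera images.
- rig: the light boom's fixed stand, bolted down: an aluminium base plate 360 x 100 x 12 mm carrying a square grey sleeve (34 mm wide, top 81 mm above the bench) out of which a telescoping boom slides. Origin: centre of the plate's underside, on the bench. Its x axis is level and points along the boom the way it extends, z is up; y points to the side that carries the lock button, the scale and the pointer
- boom (a joint): extension of the telescoping boom along the rig's x axis, m: 0 is fully home, stop at 0.13. A 22 mm square tube with a round ring-light head (76 mm across, 36 to 76 mm above the bench, centre 105 mm ahead of the grip) on its end. A return spring always pulls it home with 1.8 N at home rising to 3.4 N at the stop, so it does not stay out by itself. At home it is locked until the lock button is squeezed in; once it has left home the lock is out of play until it returns
- grip (a point): centre of the upright black grip block that stands on the boom's tube and moves with it, 105 mm above the bench. The block is 28 mm (along the boom) x 22 mm (rig's y) and reaches from 71 to 127 mm above the bench. Pinch it from above across the rig's y: one finger on its plain face, 11 mm to the -y side of this point, the other on the lock button, 19 mm to the +y side. Axes parallel to the rig's
- lock: the lock button: a grey cap set in the grip's +y face, 21 mm along the boom x 36 mm tall, standing 8 mm proud of the face (2 mm when fully in). Origin: centre of the button where it meets the face, 104 mm above the bench, while it is out. It moves 6 mm along the rig's -y; spring 3 N at first, 7 N fully in; the boom is free from about 5 mm in. Axes parallel to the rig's
- pointer (a point): underside of the thin steel pointer bar on the boom, over the middle of the scale, 34 mm above the bench; it moves with the boom, 35 mm behind the grip's centre along the boom and 33 mm to the rig's +y. Axes parallel to the rig's
- index_mark (a point): top centre of the index marker, a black saddle 12 mm long (along the boom) x 22 mm, 30 mm above the bench, clipped on the white scale bar on the rig's base plate (tick lines every 10 mm, a long one every 50). It stays where it was set. The pointer passes 4 mm above it. Axes parallel to the rig's
- index (a joint): where the index marker is set on the scale, m: the extension of the boom at which the pointer stands exactly over the middle of the marker
- pad: the light's controller: a black and grey slab 190 x 75 x 22 mm, fixed on the bench, with three white spring keys in a row along its x axis, 60 mm apart; which key is where in the row varies. Origin: centre of the underside, z up
- top_round (a point): centre of the top of the round key, a disc 28 mm across; 38 mm above the bench when up, 10 mm above its 40 x 44 mm dark seat
- key_round (a joint): how far that key is pressed down, m: 0 up, 0.005 fully down; 1 N to start, 4 N fully down; springs back
- top_square (a point): centre of the top of the square key, 27 x 27 mm; 38 mm above the bench when up, 10 mm above its 40 x 44 mm dark seat
- key_square (a joint): how far that key is pressed down, m: 0 up, 0.005 fully down; 1 N to start, 4 N fully down; springs back
- top_bar (a point): centre of the top of the bar key, narrow, 12 mm along the pad's x and 34 mm along its y; 38 mm above the bench when up, 10 mm above its 40 x 44 mm dark seat
- key_bar (a joint): how far that key is pressed down, m: 0 up, 0.005 fully down; 1 N to start, 4 N fully down; springs back
- reagent: bystander, loose: glass reagent bottle with a blue screw cap, 66 mm across, 140 mm tall. Origin: centre of its underside
- beaker: bystander, loose: open glass beaker, 72 mm across, 85 mm tall. Origin: centre of its underside
- dish: bystander, loose: shallow clear plastic dish, 70 mm across, 15 mm tall. Origin: centre of its underside
- slidebox: bystander, loose: white plastic box for microscope slides, 76 x 36 x 22 mm. Origin: centre of its underside
- objective: bystander, loose: brass microscope objective standing on its nose, 34 mm across, 50 mm tall. Origin: centre of its underside
- mouse: bystander, loose: black computer mouse, 100 x 60 x 32 mm. Origin: centre of its underside
- tiprack: bystander, loose: clear pipette tip rack with a blue deck, 120 x 85 x 50 mm. Origin: centre of its underside

How it is judged:
By the outcome, as a careful person would: the job done as asked, in the order asked, and still so for the second after the job is handed in, while the arm keeps its last pose, push and grip.
It also fails if it takes over 54 s, if anything falls off the work surface, if the arm or the gripper's body presses on something with over 40 N, if the wrist force passes 120 N, or if a joint passes its speed limit or range.

ROBOT

A 6-joint arm with a two-finger parallel gripper is mounted at the origin on the work surface. World frame = base frame: x ahead of the robot, y to its left, z up, the work surface at z = 0. Lengths are in m, angles in rad, forces in N, time in s.
With the tool pointing down it reaches from about 0.35 to 0.8 m from the base axis. Payload 7.3 kg.
Tool frame: the origin (TCP) lies at the very end of the fingers, on their centre line; the grasp point (between the pads) lies 19 mm behind it (ctrl.grasp_offset is the distance from the TCP to the grasp point, in m); z points along the fingers, y is the line along which they close (so a half turn about z gives the same grasp; the last joint's range is limited). The gripper opens to 85 mm and grips with 20 to 120 N. Pads are 22 mm wide; open, the fingers measure 114 mm over their backs; the gripper's body (76 mm by 85 mm) begins 54 mm behind the grasp point. The pads swing forward as they close: fully open they stand 13 mm farther back than shut.
Start: joints at [-1.364, 0.342, 1.524, -0, 1.275, -0.146], TCP at [0.181, -0.493, 0.231] pointing down, gripper open.
Joint ranges: [-2.53, 2.53], [-0.77, 2.02], [0.04, 2.7], [-1, 4.14], [0.28, 2.66], [-3.11, 3.11]. Speed limits (rad/s): [2.57, 2.57, 3.14, 3.14, 3.14, 3.14].

INTERFACE

Orientations are given as a rotation vector (axis times angle).
In Python, from station import telemetry, cams, workorder, ctrl gives the robot as it stands.
- The arm moves only by the shell command python3 -m creep 'ROWS' [OPENING] [FORCE]. ROWS is JSON, a list of rows, each an object of numbers: "x", "y", "z": the shift along the tool's x, y, z normalised to -1 to 1, where 1 is 15 cm; "wx", "wy", "wz": the turn, a rotation vector about the tool's x, y, z normalised to -1 to 1, where 1 is 2 pi rad. In form: [{"x": .., "y": .., "z": .., "wx": .., "wy": .., "wz": ..}, ...]. A call has 1 to 10 rows; each row is the pose to reach, as a shift and turn from the pose commanded when the call began, along the tool's axes at that moment, turning the shorter way round; what a row does not reach only later rows make up. A row lasts 1/8 s, in which the tool goes at most 62.5 mm and 10.7 degrees, less where a joint would pass 70% of its speed; a pose out of reach is approached as far as the arm can. A call with a number of a shift or a turn outside -1 to 1 is refused whole. A call with a gripper value outside its range is refused whole. OPENING is the closure, from -1 (fully open) to 1 (shut), set as the call begins (- or left out, the last holds). The fingers move at their own pace and stop on an object; FORCE is the grip in N (left out, the last holds). Time passes only in rows, so rows that repeat a pose let the fingers close. It gives the time, the measured TCP pose, the force, the opening and the grip force at its end, in the units of the state.
- telemetry.get_state(): the state, without advancing time (a new reading comes with each control period).
- cams.read_camera(name): name is "side" or "top"; returns a dict with "img" (384x512x3 uint8, red, green, blue), "depth" (384x512 float32, m along the optical axis (not along the pixel's ray), 0 where there is no reading), "camera_matrix" (3x3 intrinsics, pixels), "view" (4x4, takes a point from world to camera coordinates). Camera axes: x right, y down, z forward; pixel columns grow to the right and rows downward; lengths in m; the calibration is good to about 2 mm. A picture is of the moment at which its call begins.
- workorder.sign_off(): hands the job in; it is judged then, once.
The state is a dict: "time": time; "qpos": joint angles; "dq": joint speeds; "effort": joint torques, N m; "tcp_pos": TCP position; "ee_rot": TCP orientation; "contact_force": force on the tool from outside, world axes, zero at the start; "ft_torque": the same for the moment, N m; "gripper_width": finger opening in m; "grip_force": force on a finger pad.
Only numpy, scipy, OpenCV 4.12 (cv2) and the standard library are available. Lean on these libraries where they do the work, as an engineer would, in place of code of your own. Each camera call takes 0.05 s, during which the arm holds its last target. There are 200 camera calls.

## Working session

There is one attempt and no reset: what is moved stays moved. The work goes in short steps, Python scripts to look and compute and a shell command to move; the robot and the scene stay as the last step left them, time stands still between calls to the robot, and variables do not carry over. Pictures are saved under pics/ and viewed, at most 10 in all, crops included, and the job is handed in when it is done.

```bash
mkdir -p pics; ls; cat > h.py <<'E'
import numpy as np, cv2
from station import telemetry, cams, workorder, ctrl
def snap(n):
    d=cams.read_camera(n); np.savez(f'{n}.npz',**d); return d
def ld(n): return dict(np.load(f'{n}.npz'))
def ray(d,u,v,z):
    K,V=d['camera_matrix'],d['view']; R,t=V[:3,:3],V[:3,3]
    c=-R.T@t; r=R.T@np.linalg.inv(K)@np.array([u,v,1.]); return c+r*(z-c[2])/r[2]
def proj(d,p):
    q=d['camera_matrix']@(d['view'][:3,:3]@np.array(p)+d['view'][:3,3]); return q[:2]/q[2]
def dep(d,u,v):
    z=d['depth'][int(v),int(u)];R,t=d['view'][:3,:3],d['view'][:3,3]
    return R.T@(z*np.linalg.inv(d['camera_matrix'])@np.array([u,v,1.])-t)
E
python3 - <<'E'
from h import *
for n in('top','side'):
    d=snap(n); cv2.imwrite(f'pics/{n}0.png',cv2.resize(d['img'][:,:,::-1],(800,600),interpolation=cv2.INTER_CUBIC))
    V=d['view'];print(n,-V[:3,:3].T@V[:3,3],V[2,:3])
s=telemetry.get_state();print(s)
E
```

```text
pics
top [0.370347   0.10983348 1.25301646] [ 0.16764969 -0.03083135 -0.9853644 ]
side [-0.12700243  1.15909844  0.87624104] [ 0.47060767 -0.71860687 -0.51198886]
{'time': 0.1, 'qpos': array([-1.36400114e+00,  3.42660535e-01,  1.52493138e+00,  2.61336123e-05,
        1.27541476e+00, -1.45979528e-01]), 'dq': array([-0.00130738, -0.00316883, -0.00253899,  0.00083621,  0.00027069,
       -0.00073292]), 'effort': array([ 1.80642674e-03, -4.34449661e+01, -2.46490467e+01, -1.08880649e-04,
        4.66728903e-03, -1.35284903e-07]), 'tcp_pos': array([ 0.18135169, -0.49229391,  0.23068813]), 'ee_rot': array([-3.09145775e+00, -5.51008326e-01,  2.82708381e-05]), 'contact_force': array([ 0.31842633, -0.38871075, -0.23554514]), 'ft_torque': array([-0.02967928,  0.03942883,  0.02003922]), 'grip_force': 0.0, 'gripper_width': 0.08531723818580161}
```

View pics/top0.png

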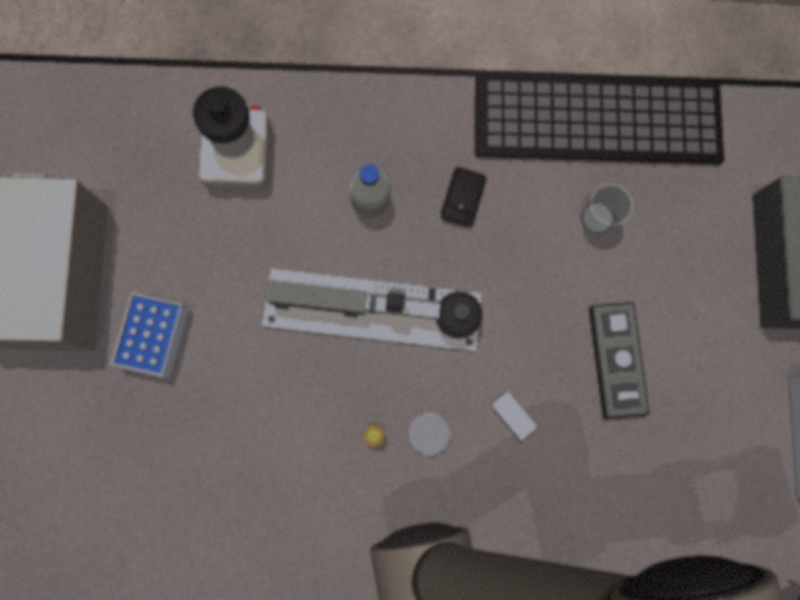

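View pics/side0.png

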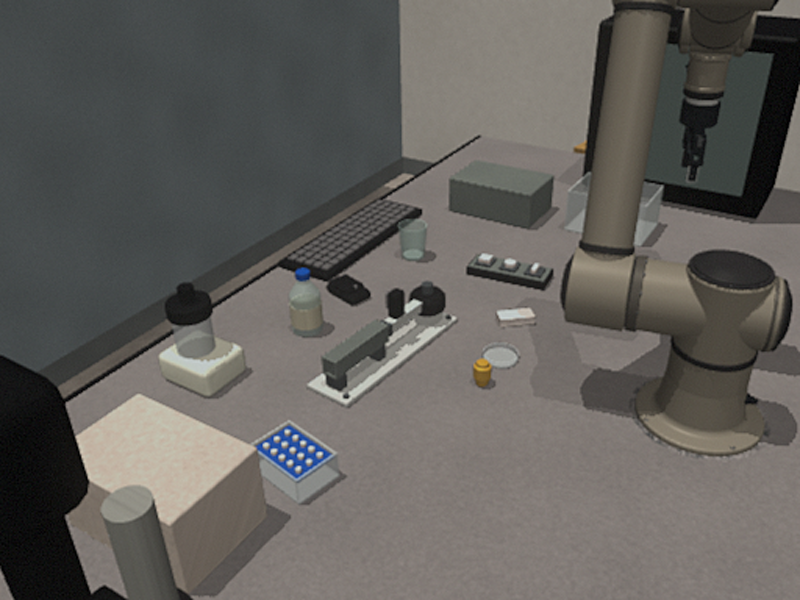

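The top view shows the rig at about (370,308) with its boom extending to the right. The grip is at (396,300), the marker at (432,294) and the head at (460,313). The pad keys are square (618,322), round (624,358) and bar (627,396). The side view confirms the layout.

```bash
python3 - <<'E'
from h import *
d=ld('top'); im=d['img']; s=1.5625
hsv=cv2.cvtColor(im,cv2.COLOR_RGB2HSV); g=cv2.cvtColor(im,cv2.COLOR_RGB2GRAY)
def blobs(m,x0,y0,x1,y1,amin):
    M=np.zeros_like(m);M[y0:y1,x0:x1]=m[y0:y1,x0:x1]
    cs,_=cv2.findContours(M,cv2.RETR_EXTERNAL,cv2.CHAIN_APPROX_NONE)
    for c in cs:
        a=cv2.contourArea(c)
        if a>=amin: yield a,cv2.minAreaRect(c),c
print('keys')
P=[]
for a,r,c in blobs((g>160).astype('uint8'),378,195,418,268,15):
    p=ray(d,*r[0],.038);P.append(p);print(a,r,p.round(4),dep(d,*r[0]).round(4))
print('spacing',[np.linalg.norm(P[i]-P[i+1]) for i in range(len(P)-1)])
print('pad')
for a,r,c in blobs((g<105).astype('uint8'),372,185,422,272,800):
    print(a,r,[ray(d,*q,.022).round(4) for q in cv2.boxPoints(r)])
print('dark rig')
for a,r,c in blobs((g<65).astype('uint8'),165,170,312,226,8):
    u,v=r[0];print(a,r,ray(d,u,v,.030).round(4),ray(d,u,v,.127).round(4),dep(d,u,v).round(4))
print('plate')
for a,r,c in blobs((g>125).astype('uint8'),160,165,314,228,1500):
    b=cv2.boxPoints(r);print(a,r,[ray(d,*q,.012).round(4) for q in b],ray(d,*r[0],.012))
a=cv2.resize(im[165:230,160:315,::-1],(775,325),interpolation=cv2.INTER_CUBIC)
b=cv2.resize(im[185:275,365:425,::-1],(180,270),interpolation=cv2.INTER_CUBIC)
o=np.zeros((600,800,3),'uint8');o[:325,:775]=a;o[326:596,:180]=b
e=ld('side')['img'][160:265,190:310,::-1];o[326:599,200:512]=cv2.resize(e,(312,273))
cv2.imwrite('pics/c.png',o)
E
```

```text
keys
spacing []
pad
2567.0 ((393.30181884765625, 232.20870971679688), (85.72889709472656, 42.2419319152832), 78.02386474609375) [array([ 0.5886, -0.2069,  0.022 ]), array([ 0.6148, -0.317 ,  0.022 ]), array([ 0.3973, -0.356 ,  0.022 ]), array([ 0.3731, -0.2487,  0.022 ])]
dark rig
10.0 ((224.5, 200.0), (2.0, 9.0), 90.0) [0.564  0.1559 0.03  ] [0.5487 0.1523 0.127 ] [0.5596 0.1549 0.058 ]
11.0 ((180.5, 195.0), (2.0, 9.0), 90.0) [0.5742 0.2689 0.03  ] [0.558  0.2563 0.127 ] [0.5708 0.2663 0.0504]
95.0 ((252.5, 193.5), (11.0, 9.0), 90.0) [0.5828 0.0844 0.03  ] [0.566  0.0864 0.127 ] [0.5663 0.0864 0.1252]
591.5 ((293.5, 201.0), (28.0, 27.0), 90.0) [ 0.5659 -0.0218  0.03  ] [ 0.5504 -0.0114  0.127 ] [ 0.5558 -0.0151  0.0927]
plate
```

View pics/c.png

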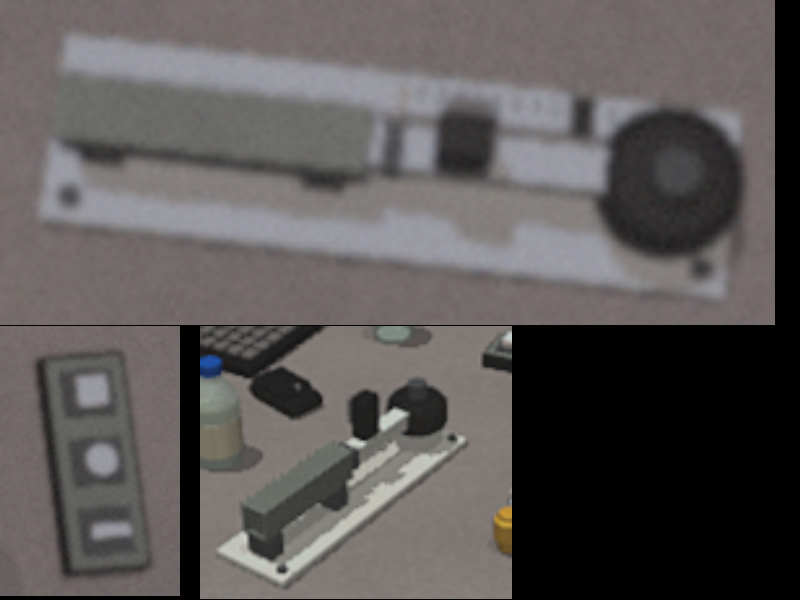

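The crop shows the boom at home. The grip top is at crop (466,140), the marker at (583,117), the pointer bar at (395,140) with its orange tip at (402,97). The keys run square, round, bar from top to bottom.

```bash
python3 - <<'E'
from h import *
d=cams.read_camera('top'); fr=[d['img'].astype(float)]+[cams.read_camera('top')['img'].astype(float) for _ in range(5)]
d['img']=np.mean(fr,0).astype('uint8'); np.savez('top.npz',**d)
im=d['img']; g=cv2.cvtColor(im,cv2.COLOR_RGB2GRAY)
def blobs(m,x0,y0,x1,y1,amin):
    M=np.zeros_like(g);M[y0:y1,x0:x1]=m[y0:y1,x0:x1]*255
    n,l,st,c=cv2.connectedComponentsWithStats(M)
    return [(st[i,4],c[i],st[i,:4],cv2.minAreaRect(np.argwhere(l==i)[:,::-1].astype('f4'))) for i in range(1,n) if st[i,4]>=amin]
print('max',g[195:268,378:418].max(),g[165:230,160:315].max())
P=[]
for a,c,st,r in blobs(g>125,380,197,416,266,15):
    p=ray(d,*c,.038);P.append(p);print('key',a,c.round(1),r[1],p.round(4),dep(d,*c).round(4))
P=np.array(P);print(np.linalg.norm(np.diff(P,axis=0),axis=1),np.degrees(np.arctan2(*(P[-1]-P[0])[1::-1])))
for a,c,st,r in blobs(g<75,165,170,312,226,8):
    print('dark',a,c.round(1),st,ray(d,*c,.012).round(4),ray(d,*c,.030).round(4),ray(d,*c,.127).round(4),dep(d,*c)[2].round(4))
# plate edges: long edges by line fits
m=g.astype(float)
def edge(us,vr,sgn):
    pts=[]
    for u in us:
        col=cv2.GaussianBlur(m,(3,3),0)[vr[0](u):vr[1](u),u]; k=np.diff(col)*sgn
        i=np.argmax(k); 
        den=k[i-1]+k[i]+k[i+1] if 0<i<len(k)-1 else k[i]
        off=(k[i+1]-k[i-1])/den if 0<i<len(k)-1 else 0
        pts.append((u,vr[0](u)+i+.5+off))
    f=cv2.fitLine(np.array(pts,'f4'),cv2.DIST_HUBER,0,.01,.01).ravel(); return f
top=edge(range(178,250),(lambda u:int(172+(u-173)*.115-5),lambda u:int(172+(u-173)*.115+6)),1)
bot=edge(range(175,300),(lambda u:int(209+(u-168)*.11-5),lambda u:int(209+(u-168)*.11+7)),-1)
L=[]
for f in(top,bot):
    a=ray(d,f[2]-60*f[0],f[3]-60*f[1],.012);b=ray(d,f[2]+60*f[0],f[3]+60*f[1],.012);L.append((a,b));v=b-a;print('edge',a.round(4),b.round(4),'yaw',np.degrees(np.arctan2(v[1],v[0])))
v=L[1][1]-L[1][0];v/=np.linalg.norm(v);n=np.array([-v[1],v[0],0]);print('width',n@(L[0][0]-L[1][0]))
E
```

```text
max 156 157
key 91 [395.4 206. ] (10.0, 9.0) [ 0.558  -0.2845  0.038 ] [ 0.5583 -0.2851  0.0364]
key 76 [398.5 229. ] (8.0, 9.0) [ 0.4989 -0.2909  0.038 ] [ 0.4989 -0.2909  0.038 ]
key 48 [401.3 252.6] (4.0, 11.0) [ 0.4389 -0.2963  0.038 ] [ 0.439  -0.2968  0.0366]
[0.05952957 0.06017354] -174.3453191715807
dark 21 [276. 188.] [275 185   3   7] [0.6022 0.0226 0.012 ] [0.5988 0.0238 0.03  ] [0.5807 0.0307 0.127 ] 0.0248
dark 125 [252.6 193.4] [248 187  11  14] [0.5861 0.0838 0.012 ] [0.583  0.0841 0.03  ] [0.5661 0.0862 0.127 ] 0.1257
dark 666 [294.  201.4] [279 187  30  29] [ 0.5676 -0.0251  0.012 ] [ 0.5648 -0.0232  0.03  ] [ 0.5494 -0.0126  0.127 ] 0.0934
dark 37 [181.  194.8] [175 193  16   4] [0.5778 0.27   0.012 ] [0.5748 0.2677 0.03  ] [0.5586 0.2552 0.127 ] 0.0746
dark 9 [194.7 195.7] [192 195   7   2] [0.5763 0.2345 0.012 ] [0.5734 0.2327 0.03  ] [0.5573 0.2229 0.127 ] 0.0785
dark 22 [207.1 197.1] [200 196  16   3] [0.5733 0.2021 0.012 ] [0.5703 0.2008 0.03  ] [0.5545 0.1935 0.127 ] 0.0727
dark 37 [224.1 199.9] [218 198  14   5] [0.5671 0.1578 0.012 ] [0.5642 0.1571 0.03  ] [0.5488 0.1533 0.127 ] 0.0709
edge [0.6455 0.3634 0.012 ] [0.6169 0.0502 0.012 ] yaw -95.23071105349484
edge [0.5398 0.2811 0.012 ] [ 0.5111 -0.0286  0.012 ] yaw -95.30726156041733
width 0.09762775981370496
```

```bash
python3 - <<'E'
from h import *
d=ld('top'); im=d['img'].astype('f4')
yaw=np.radians(-95.27); X=np.array([np.cos(yaw),np.sin(yaw),0]); Y=np.array([-X[1],X[0],0])
M=np.array([.5988,.0238,.030])
def prof(y,z,xs):
    pts=np.array([proj(d,M+X*x*.001+Y*y*.001+[0,0,z-.03]) for x in xs],'f4')
    return cv2.remap(im,pts[None,:,0].copy(),pts[None,:,1].copy(),cv2.INTER_CUBIC)[0]
for nm,ys,z,xs in(('marker',(-6,-3,0,3,6),.030,range(-14,15,2)),('pointer',(-12,-9,-6,-3,0,3,6,9),.036,range(-114,-75,2)),('grip',(-40,-36,-33,-30,-26,-20,-15,-10),.127,range(-84,-35,2))):
    print(nm,list(xs))
    for y in ys:
        p=prof(y,z,xs);print(y,p.mean(1).astype(int).tolist(), '' if nm!='pointer' else (p[:,0]-p[:,2]).astype(int).tolist())
# grip edges subpixel
for y in(-38,-35,-33,-31,-28):
    xs=np.arange(-84,-35,.5);p=prof(y,.127,xs).mean(1)
    b=p<(np.percentile(p,90)+p.min())/2;print('g',y,xs[b].min(),xs[b].max())
for y in(-6,-3,0,3,6):
    xs=np.arange(-16,16,.5);p=prof(y,.030,xs).mean(1)
    b=p<(np.percentile(p,85)+p.min())/2;print('m',y,xs[b].min(),xs[b].max())
o=cv2.resize(d['img'][170:215,225:290,::-1],(780,540),interpolation=cv2.INTER_CUBIC);cv2.imwrite('pics/d.png',cv2.convertScaleAbs(o,alpha=1.5,beta=-20))
E
```

```text
marker [-14, -12, -10, -8, -6, -4, -2, 0, 2, 4, 6, 8, 10, 12, 14]
-6 [147, 145, 143, 132, 107, 76, 57, 51, 55, 75, 102, 128, 143, 145, 133] 
-3 [150, 151, 149, 141, 112, 76, 55, 52, 56, 78, 109, 137, 151, 153, 144] 
0 [144, 146, 147, 138, 111, 78, 54, 49, 55, 79, 114, 142, 152, 151, 144] 
3 [142, 145, 146, 133, 105, 73, 53, 51, 56, 81, 116, 143, 151, 149, 141] 
6 [145, 148, 146, 131, 103, 75, 57, 55, 62, 82, 113, 139, 150, 150, 146] 
pointer [-114, -112, -110, -108, -106, -104, -102, -100, -98, -96, -94, -92, -90, -88, -86, -84, -82, -80, -78, -76]
-12 [112, 110, 111, 116, 125, 129, 124, 118, 118, 118, 114, 108, 108, 113, 116, 117, 118, 116, 114, 103] [2, 1, 0, -2, -4, -4, -2, 0, 1, 4, 5, 3, 1, 1, 0, 0, 1, 1, 1, 1]
-9 [128, 127, 128, 133, 140, 142, 141, 139, 138, 136, 132, 130, 133, 136, 137, 136, 136, 135, 133, 124] [-2, -2, -3, -6, -6, -6, -5, -3, -1, 2, 4, 1, -2, -4, -5, -5, -5, -4, -4, -4]
-6 [147, 146, 147, 150, 153, 152, 152, 152, 151, 147, 142, 142, 147, 152, 153, 152, 151, 151, 149, 144] [-7, -7, -7, -8, -8, -8, -9, -7, -4, 0, 3, 2, -2, -5, -8, -8, -8, -8, -8, -8]
-3 [156, 15
[... 1466 characters left out ...]
48, 49, 56, 75, 95, 106, 110, 112, 112] 
-26 [135, 135, 135, 134, 128, 113, 90, 68, 57, 54, 53, 53, 54, 54, 54, 54, 56, 58, 68, 88, 112, 128, 133, 135, 136] 
-20 [152, 151, 153, 153, 149, 142, 130, 119, 108, 100, 98, 99, 98, 96, 97, 96, 99, 104, 110, 122, 139, 152, 153, 149, 147] 
-15 [145, 141, 147, 152, 150, 142, 138, 140, 136, 129, 124, 126, 131, 132, 128, 127, 132, 135, 135, 137, 146, 152, 150, 142, 141] 
-10 [146, 144, 144, 144, 143, 143, 145, 148, 149, 148, 145, 144, 143, 141, 141, 144, 147, 148, 148, 148, 148, 147, 145, 142, 142] 
g -38 -72.5 -45.0
g -35 -73.0 -45.5
g -33 -73.0 -45.5
g -31 -73.0 -45.5
g -28 -72.5 -45.5
m -6 -5.0 5.5
m -3 -5.0 5.5
m 0 -5.0 5.0
m 3 -5.5 4.5
m 6 -5.5 5.0
```

View pics/d.png

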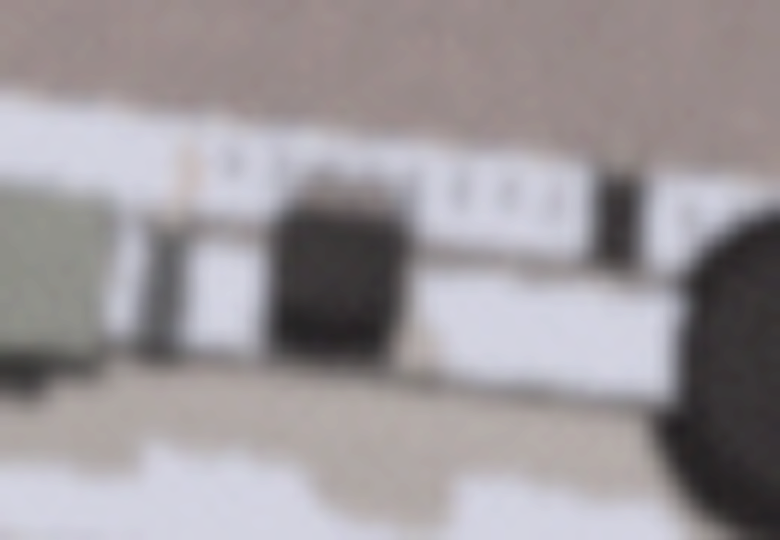

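The enlarged crop agrees with the profiles. The pointer tip is at about (187,170) and the marker at (618,220). Grip edges put the extension to the marker at 94.2 mm and the pointer tip at 93.3 mm, so I take about 93.7 mm. The grip is at about (0.571, 0.086). Next is the move over the round key.

```bash
cat > go.py <<'E'
import sys; from h import *
from scipy.spatial.transform import Rotation as R
s=telemetry.get_state(); p=np.array(s['tcp_pos']); r=R.from_rotvec(s['ee_rot'])
yaw=np.radians(-95.27); X=np.array([np.cos(yaw),np.sin(yaw),0]); Y=np.array([-X[1],X[0],0])
T=R.from_matrix(np.c_[-X,Y,[0,0,-1]])
t=np.array([float(a) for a in sys.argv[1:4]])
print('t',s['time'],'p',p.round(4),'F',np.round(s['contact_force'],1),'shift',(r.inv().apply(t-p)/.15).round(4),'turn',((r.inv()*T).as_rotvec()/2/np.pi).round(4))
E
python3 go.py .4989 -.2909 .07
```

```text
t 0.4 p [ 0.1814 -0.4926  0.2312] F [ 0.1  0.6 -0.4] shift [ 2.4509 -0.5303  1.0749] turn [-0.     -0.     -0.1792]
```

```bash
python3 -m creep '[{"x":0.25,"y":-0.05,"z":0.05,"wz":-0.028},{"x":0.5,"y":-0.1,"z":0.1,"wz":-0.056},{"x":0.75,"y":-0.2,"z":0.2,"wz":-0.084},{"x":1,"y":-0.3,"z":0.3,"wz":-0.112},{"x":1,"y":-0.4,"z":0.4,"wz":-0.14},{"x":1,"y":-0.5,"z":0.4,"wz":-0.168},{"x":1,"y":-0.5,"z":0.4,"wz":-0.179},{"x":1,"y":-0.5,"z":0.4,"wz":-0.179}]' 1 20; python3 go.py .4989 -.2909 .07
```

```text
t 0.4 p [ 0.1814 -0.4926  0.2312] F [ 0.1  0.6 -0.4] shift [ 2.4509 -0.5303  1.0749] turn [-0.     -0.     -0.1792]invalid input at $[0]: expected keys x, y, z, wx, wy, wz
```

All six keys are required in each row.

```bash
python3 -m creep '[{"x":0.25,"y":-0.05,"z":0.05,"wx":0,"wy":0,"wz":-0.028},{"x":0.5,"y":-0.1,"z":0.1,"wx":0,"wy":0,"wz":-0.056},{"x":0.75,"y":-0.2,"z":0.2,"wx":0,"wy":0,"wz":-0.084},{"x":1,"y":-0.3,"z":0.3,"wx":0,"wy":0,"wz":-0.112},{"x":1,"y":-0.4,"z":0.4,"wx":0,"wy":0,"wz":-0.14},{"x":1,"y":-0.5,"z":0.4,"wx":0,"wy":0,"wz":-0.168},{"x":1,"y":-0.5,"z":0.4,"wx":0,"wy":0,"wz":-0.179},{"x":1,"y":-0.5,"z":0.4,"wx":0,"wy":0,"wz":-0.179}]' 1 20; python3 go.py .4989 -.2909 .07
```

```text
time: 1.4
tcp_pos: [0.2963, -0.3705, 0.1715]
ee_rot: [2.323, 2.114, -0.0]
contact_force: [-0.2, -0.9, -0.3]
gripper_width: 0.0002
grip_force: 0.0
t 1.4 p [ 0.2963 -0.3705  0.1715] F [-0.2 -0.9 -0.3] shift [0.6553 1.2945 0.6764] turn [ 0.      0.0001 -0.0003]
```

```bash
python3 -m creep '[{"x":0.2,"y":0.35,"z":0,"wx":0,"wy":0,"wz":0},{"x":0.4,"y":0.7,"z":0.1,"wx":0,"wy":0,"wz":0},{"x":0.6,"y":1,"z":0.3,"wx":0,"wy":0,"wz":0},{"x":0.65,"y":1,"z":0.5,"wx":0,"wy":0,"wz":0},{"x":0.65,"y":1,"z":0.5,"wx":0,"wy":0,"wz":0}]'; python3 go.py .4989 -.2909 .050
```

```text
time: 2.02
tcp_pos: [0.4539, -0.2858, 0.0943]
ee_rot: [-2.318, -2.112, 0.001]
contact_force: [0.3, 0.3, 0.7]
gripper_width: 0.0002
grip_force: 0.0
t 2.025 p [ 0.4539 -0.2858  0.0943] F [0.3 0.3 0.7] shift [-0.0071  0.3034  0.2937] turn [-0.0007 -0.0005 -0.0002]
```

```bash
python3 -m creep '[{"x":0,"y":0.15,"z":0,"wx":0,"wy":0,"wz":0},{"x":0.005,"y":0.295,"z":0.1,"wx":0,"wy":0,"wz":0},{"x":0.005,"y":0.295,"z":0.25,"wx":0,"wy":0,"wz":0},{"x":0.005,"y":0.295,"z":0.25,"wx":0,"wy":0,"wz":0},{"x":0.005,"y":0.295,"z":0.25,"wx":0,"wy":0,"wz":0}]'; python3 go.py .4989 -.2909 .033; python3 - <<'E'
from h import *
d=snap('top');e=snap('side')
o=np.hstack([cv2.resize(d['img'][170:280,340:450,::-1],(400,400)),cv2.resize(e['img'][100:210,270:380,::-1],(400,400))]);cv2.imwrite('pics/e.png',o)
E
```

```text
time: 2.65
tcp_pos: [0.499, -0.2918, 0.0604]
ee_rot: [2.323, 2.112, 0.0]
contact_force: [-0.9, 0.1, 1.0]
gripper_width: 0.0001
grip_force: 0.0
t 2.65 p [ 0.499  -0.2918  0.0604] F [-0.9  0.1  1. ] shift [ 0.0064 -0.0018  0.1825] turn [ 0.0003  0.0002 -0.0004]
```

```bash
python3 -m creep '[{"x":0.006,"y":0,"z":0.1,"wx":0,"wy":0,"wz":0},{"x":0.006,"y":0,"z":0.14,"wx":0,"wy":0,"wz":0},{"x":0.006,"y":0,"z":0.16,"wx":0,"wy":0,"wz":0},{"x":0.006,"y":0,"z":0.18,"wx":0,"wy":0,"wz":0},{"x":0.006,"y":0,"z":0.185,"wx":0,"wy":0,"wz":0},{"x":0.006,"y":0,"z":0.185,"wx":0,"wy":0,"wz":0},{"x":0.006,"y":0,"z":0.185,"wx":0,"wy":0,"wz":0}]'; python3 go.py .4989 -.2909 .033
```

```text
time: 3.62
tcp_pos: [0.4985, -0.2895, 0.0328]
ee_rot: [-2.322, -2.115, 0.001]
contact_force: [-7.0, 4.8, 16.5]
gripper_width: 0.0003
grip_force: 8.5
t 3.625 p [ 0.4985 -0.2895  0.0328] F [-7.   4.8 16.5] shift [-0.0092  0.0037 -0.0013] turn [-0.0001 -0.     -0.0002]
```

The round key bottomed out, with force well above 4 N. Next: up, over to the square key, and press.

```bash
python3 -m creep '[{"x":0,"y":0,"z":-0.08,"wx":0,"wy":0,"wz":0},{"x":0,"y":0,"z":-0.185,"wx":0,"wy":0,"wz":0},{"x":0,"y":0,"z":-0.185,"wx":0,"wy":0,"wz":0},{"x":0.04,"y":0.2,"z":-0.185,"wx":0,"wy":0,"wz":0},{"x":0.075,"y":0.39,"z":-0.185,"wx":0,"wy":0,"wz":0},{"x":0.075,"y":0.39,"z":-0.185,"wx":0,"wy":0,"wz":0},{"x":0.075,"y":0.39,"z":-0.185,"wx":0,"wy":0,"wz":0}]'; python3 go.py .558 -.2845 .033
```

```text
time: 4.5
tcp_pos: [0.5574, -0.2838, 0.0581]
ee_rot: [-2.321, -2.115, 0.001]
contact_force: [0.2, -0.0, -0.2]
gripper_width: 0.0005
grip_force: 0.0
t 4.5 p [ 0.5574 -0.2838  0.0581] F [ 0.2 -0.  -0.2] shift [-0.0041  0.0047  0.1676] turn [-0.0002 -0.0001 -0.0002]
```

```bash
python3 -m creep '[{"x":0,"y":0,"z":0.1,"wx":0,"wy":0,"wz":0},{"x":0,"y":0,"z":0.14,"wx":0,"wy":0,"wz":0},{"x":0,"y":0,"z":0.16,"wx":0,"wy":0,"wz":0},{"x":0,"y":0,"z":0.18,"wx":0,"wy":0,"wz":0},{"x":0,"y":0,"z":0.185,"wx":0,"wy":0,"wz":0},{"x":0,"y":0,"z":0.185,"wx":0,"wy":0,"wz":0},{"x":0,"y":0,"z":0.185,"wx":0,"wy":0,"wz":0}]'; python3 go.py .558 -.2845 .033
```

```text
time: 5.38
tcp_pos: [0.5577, -0.284, 0.0329]
ee_rot: [-2.322, -2.115, 0.001]
contact_force: [-7.2, 2.7, 14.7]
gripper_width: 0.0001
grip_force: 7.1
t 5.375 p [ 0.5577 -0.284   0.0329] F [-7.2  2.7 14.7] shift [-0.0028  0.0024 -0.0008] turn [-0.0001  0.     -0.0002]
```

```bash
python3 -m creep '[{"x":0,"y":0,"z":-0.08,"wx":0,"wy":0,"wz":0},{"x":0,"y":0,"z":-0.2,"wx":0,"wy":0,"wz":0},{"x":0,"y":0,"z":-0.2,"wx":0,"wy":0,"wz":0},{"x":-0.05,"y":-0.25,"z":-0.2,"wx":0,"wy":0,"wz":0},{"x":-0.1,"y":-0.55,"z":-0.2,"wx":0,"wy":0,"wz":0},{"x":-0.153,"y":-0.78,"z":-0.2,"wx":0,"wy":0,"wz":0},{"x":-0.153,"y":-0.78,"z":-0.2,"wx":0,"wy":0,"wz":0},{"x":-0.153,"y":-0.78,"z":-0.2,"wx":0,"wy":0,"wz":0}]'; python3 go.py .4389 -.2963 .033
```

```text
time: 6.38
tcp_pos: [0.4403, -0.2964, 0.0612]
ee_rot: [2.322, 2.114, 0.0]
contact_force: [0.6, -0.1, 0.2]
gripper_width: 0.0003
grip_force: 0.0
t 6.375 p [ 0.4403 -0.2964  0.0612] F [ 0.6 -0.1  0.2] shift [-0.     -0.0098  0.1879] turn [ 0.0002  0.0001 -0.0003]
```

```bash
python3 -m creep '[{"x":0,"y":0,"z":0.1,"wx":0,"wy":0,"wz":0},{"x":0,"y":0,"z":0.155,"wx":0,"wy":0,"wz":0},{"x":0,"y":0,"z":0.175,"wx":0,"wy":0,"wz":0},{"x":0,"y":0,"z":0.195,"wx":0,"wy":0,"wz":0},{"x":0,"y":0,"z":0.2,"wx":0,"wy":0,"wz":0},{"x":0,"y":0,"z":0.2,"wx":0,"wy":0,"wz":0},{"x":0,"y":0,"z":0.2,"wx":0,"wy":0,"wz":0}]'; python3 go.py .4389 -.2963 .033
```

```text
time: 7.25
tcp_pos: [0.4398, -0.2955, 0.0328]
ee_rot: [2.322, 2.115, 0.001]
contact_force: [-3.6, 6.2, 17.8]
gripper_width: -0.0002
grip_force: 9.0
t 7.25 p [ 0.4398 -0.2955  0.0328] F [-3.6  6.2 17.8] shift [-0.0058 -0.0057 -0.0016] turn [ 0.0001 -0.     -0.0002]
```

All three keys bottomed in the right order. Now raise, open, and move over the grip.

```bash
python3 -m creep '[{"x":0,"y":0,"z":-0.2,"wx":0,"wy":0,"wz":0},{"x":0,"y":0,"z":-0.55,"wx":0,"wy":0,"wz":0},{"x":0.3,"y":0.1,"z":-0.9,"wx":0,"wy":0,"wz":0},{"x":0.6,"y":0.3,"z":-1,"wx":0,"wy":0,"wz":0},{"x":0.9,"y":0.5,"z":-1,"wx":0,"wy":0,"wz":0},{"x":1,"y":0.64,"z":-1,"wx":0,"wy":0,"wz":0}]' && python3 -m creep '[{"x":0.35,"y":0,"z":0,"wx":0,"wy":0,"wz":0},{"x":0.7,"y":0,"z":0,"wx":0,"wy":0,"wz":0},{"x":1,"y":0,"z":0,"wx":0,"wy":0,"wz":0}]' -1 && python3 -m creep '[{"x":0.3,"y":0,"z":0,"wx":0,"wy":0,"wz":0},{"x":0.6,"y":0,"z":0,"wx":0,"wy":0,"wz":0},{"x":0.6,"y":0,"z":0,"wx":0,"wy":0,"wz":0},{"x":0.6,"y":0,"z":0,"wx":0,"wy":0,"wz":0}]';  python3 go.py .5724 .0857 .086; python3 - <<'E'
from h import *
d=snap('top');e=snap('side')
g=cv2.cvtColor(d['img'],cv2.COLOR_RGB2GRAY)
o=np.hstack([cv2.resize(d['img'][150:290,180:320,::-1],(400,400)),cv2.resize(e['img'][90:270,190:370,::-1],(400,400))]);cv2.imwrite('pics/f.png',o)
E
```

```text
time: 8.0
tcp_pos: [0.5504, -0.1531, 0.1815]
ee_rot: [2.319, 2.118, 0.001]
contact_force: [0.3, -0.2, 1.1]
gripper_width: 0.0
grip_force: 0.0
time: 8.38
tcp_pos: [0.5631, -0.0045, 0.1808]
ee_rot: [-2.322, -2.116, 0.0]
contact_force: [-0.3, -0.7, 0.5]
gripper_width: 0.0544
grip_force: 0.0
time: 8.88
tcp_pos: [0.5714, 0.083, 0.1808]
ee_rot: [2.322, 2.116, -0.001]
contact_force: [-0.1, -0.5, -0.4]
gripper_width: 0.0857
grip_force: 0.0
t 8.875 p [0.5714 0.083  0.1808] F [-0.1 -0.5 -0.4] shift [0.0193 0.0051 0.632 ] turn [-0.      0.0001 -0.0001]
```

View pics/f.png

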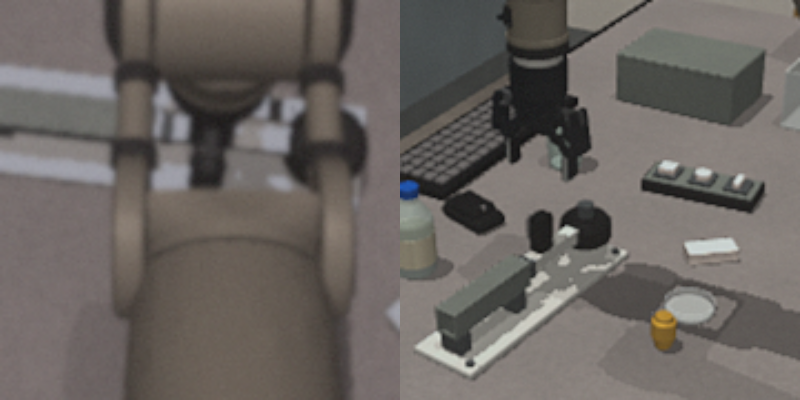

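The side crop shows the open fingers centred over the grip at (540,230), and the keys are up. Descend and pinch.

```bash
python3 -m creep '[{"x":0.019,"y":0.005,"z":0.15,"wx":0,"wy":0,"wz":0},{"x":0.019,"y":0.005,"z":0.3,"wx":0,"wy":0,"wz":0},{"x":0.019,"y":0.005,"z":0.4,"wx":0,"wy":0,"wz":0},{"x":0.019,"y":0.005,"z":0.5,"wx":0,"wy":0,"wz":0},{"x":0.019,"y":0.005,"z":0.58,"wx":0,"wy":0,"wz":0},{"x":0.019,"y":0.005,"z":0.63,"wx":0,"wy":0,"wz":0},{"x":0.019,"y":0.005,"z":0.63,"wx":0,"wy":0,"wz":0},{"x":0.019,"y":0.005,"z":0.63,"wx":0,"wy":0,"wz":0}]';  python3 go.py .5724 .0857 .086
```

```text
time: 9.98
tcp_pos: [0.5729, 0.0861, 0.087]
ee_rot: [2.322, 2.115, 0.001]
contact_force: [0.6, 0.0, 0.1]
gripper_width: 0.0856
grip_force: 0.0
t 9.975 p [0.5729 0.0861 0.087 ] F [0.6 0.  0.1] shift [-0.0032 -0.0029  0.0068] turn [ 0.0002 -0.     -0.0002]
```

```bash
python3 -m creep '[{"x":0,"y":0,"z":0,"wx":0,"wy":0,"wz":0},{"x":0,"y":0,"z":0,"wx":0,"wy":0,"wz":0},{"x":0,"y":0,"z":0,"wx":0,"wy":0,"wz":0},{"x":0,"y":0,"z":0,"wx":0,"wy":0,"wz":0},{"x":0,"y":0,"z":0,"wx":0,"wy":0,"wz":0},{"x":0,"y":0,"z":0,"wx":0,"wy":0,"wz":0},{"x":0,"y":0,"z":0,"wx":0,"wy":0,"wz":0},{"x":0,"y":0,"z":0,"wx":0,"wy":0,"wz":0}]' 1 30;  python3 go.py .5724 .0857 .086
```

```text
time: 10.98
tcp_pos: [0.5727, 0.0861, 0.0874]
ee_rot: [2.322, 2.115, 0.001]
contact_force: [-1.3, 0.5, 5.5]
gripper_width: 0.0236
grip_force: 32.8
t 10.975 p [0.5727 0.0861 0.0874] F [-1.3  0.5  5.5] shift [-0.0028 -0.0019  0.0094] turn [ 0.0002  0.     -0.0002]
```

The button is fully in (width 23.6 mm) and the sideways force is small. Now pull 93.7 mm along tool -x.

```bash
python3 -m creep '[{"x":-0.03,"y":0,"z":0,"wx":0,"wy":0,"wz":0},{"x":-0.1,"y":0,"z":0,"wx":0,"wy":0,"wz":0},{"x":-0.2,"y":0,"z":0,"wx":0,"wy":0,"wz":0},{"x":-0.3,"y":0,"z":0,"wx":0,"wy":0,"wz":0},{"x":-0.4,"y":0,"z":0,"wx":0,"wy":0,"wz":0},{"x":-0.5,"y":0,"z":0,"wx":0,"wy":0,"wz":0},{"x":-0.58,"y":0,"z":0,"wx":0,"wy":0,"wz":0},{"x":-0.625,"y":0,"z":0,"wx":0,"wy":0,"wz":0},{"x":-0.625,"y":0,"z":0,"wx":0,"wy":0,"wz":0},{"x":-0.625,"y":0,"z":0,"wx":0,"wy":0,"wz":0}]';  python3 go.py .5638 -.0072 .087; python3 - <<'E'
from h import *
s=telemetry.get_state();p=s['tcp_pos']
yaw=np.radians(-95.27); X=np.array([np.cos(yaw),np.sin(yaw),0])
print('moved',(p-np.array([.5727,.0861,.0874]))@X)
d=snap('top');e=snap('side')
cv2.imwrite('pics/g.png',np.hstack([cv2.resize(d['img'][140:280,220:360,::-1],(400,400),interpolation=cv2.INTER_CUBIC),cv2.resize(e['img'][130:230,230:330,::-1],(400,400),interpolation=cv2.INTER_CUBIC)]))
E
```

```text
time: 12.22
tcp_pos: [0.5641, -0.007, 0.0874]
ee_rot: [2.322, 2.115, 0.002]
contact_force: [-2.6, 2.9, 6.2]
gripper_width: 0.0233
grip_force: 32.8
t 12.225 p [ 0.5641 -0.007   0.0874] F [-2.6  2.9  6.2] shift [-0.0014 -0.0018  0.0027] turn [ 0.0002 -0.0001 -0.0002]
moved 0.09352064775464425
```

View pics/g.png

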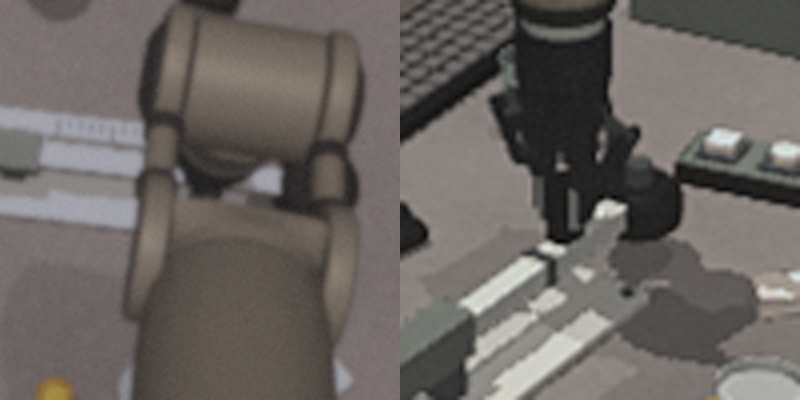

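The boom is out and the grip is held. The side crop shows the band at (545,262). The home-directed force of 2.9 N matches the spring at this extension. I'll check the extension from the band's movement in the side view.

```bash
python3 - <<'E'
from h import *
d=ld('side'); yaw=np.radians(-95.27); X=np.array([np.cos(yaw),np.sin(yaw),0]); Y=np.array([-X[1],X[0],0])
G=np.array([.5714,.0858,0.])
old=cv2.resize(cv2.imread('pics/side0.png'),(512,384),interpolation=cv2.INTER_AREA)[:,:,::-1]
new=np.mean([cams.read_camera('side')['img'].astype(float) for _ in range(4)],0)
for nm,im,c in(('old',old,0),('new',new,93.5)):
  im=np.ascontiguousarray(im).astype('f4')
  for y,z in((0,.0715),(-5,.0715),(-11,.066),(-11,.058)):
    xs=np.arange(c-55,c-18,1.)
    pts=np.array([proj(d,G+X*x*.001+Y*y*.001+[0,0,z]) for x in xs],'f4')
    p=cv2.remap(im,pts[None,:,0].copy(),pts[None,:,1].copy(),cv2.INTER_LINEAR)[0].mean(1)
    b=p<(np.percentile(p,85)+p.min())/2; w=np.clip(np.percentile(p,60)-p,0,None)
    print(nm,y,z,xs[b].min(),xs[b].max(),p.astype(int)[::2].tolist())
E
```

```text
old 0 0.0715 -55.0 -31.0 [108, 107, 107, 107, 108, 109, 109, 105, 95, 84, 87, 98, 127, 157, 184, 198, 201, 200, 195]
old -5 0.0715 -55.0 -31.0 [104, 103, 103, 105, 105, 108, 111, 99, 91, 86, 92, 108, 127, 151, 171, 187, 198, 201, 190]
old -11 0.066 -55.0 -29.0 [57, 59, 60, 60, 60, 58, 57, 56, 52, 47, 48, 50, 56, 70, 89, 102, 107, 109, 115]
old -11 0.058 -55.0 -30.0 [62, 61, 61, 61, 62, 58, 55, 51, 47, 42, 45, 48, 59, 76, 93, 98, 104, 107, 106]
new 0 0.0715 52.5 63.5 [207, 207, 204, 199, 191, 175, 155, 125, 91, 76, 77, 91, 122, 153, 183, 202, 208, 204, 193]
new -5 0.0715 52.5 63.5 [209, 208, 204, 200, 192, 177, 153, 118, 83, 64, 72, 94, 117, 137, 163, 181, 194, 201, 191]
new -11 0.066 53.5 65.5 [121, 119, 117, 119, 118, 112, 101, 86, 68, 48, 46, 46, 54, 71, 91, 105, 110, 109, 118]
new -11 0.058 53.5 64.5 [112, 112, 114, 116, 112, 103, 96, 82, 66, 53, 51, 49, 56, 74, 93, 101, 106, 111, 109]
```

The band moved about 93.5–94 mm, in line with the TCP travel and the index. Hand in.

```bash
python3 - <<'E'
from h import *
s=telemetry.get_state();print(s['time'],s['tcp_pos'],s['grip_force'],s['gripper_width'])
print(workorder.sign_off())
E
```

```text
12.525 [ 0.56408754 -0.00685834  0.08738332] 32.75931358337402 0.023735694835824602
the job is handed in; nothing more can be done
None
```

I pressed the round, square and bar keys in that order, then pulled the boom out about 93.5 mm to the marker (measured at 93.3–94.2 mm); the gripper still holds it with the button squeezed, and the job was handed in at 12.5 s, though the arm hid the pointer and marker, so the alignment is inferred from how far the boom moved.

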